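Shut the marked valve under the cover of the test-bench valve box

ROBOT

A 6-joint arm with a two-finger parallel gripper is mounted at the origin on the work surface. World frame = base frame: x ahead of the robot, y to its left, z up, the work surface at z = 0. Lengths are in m, angles in rad, forces in N, time in s.
With the tool pointing down it reaches from about 0.225 to 0.875 m from the base axis. Payload 3.4 kg.
Tool frame: the origin (TCP) lies at the very end of the fingers, on their centre line; the grasp point (between the pads) lies 19 mm behind it; z points along the fingers, y is the direction in which the jaws open and shut (so a half turn about z gives the same grasp; the last joint's range is limited). The gripper opens to 85 mm and grips with 20 to 120 N. Pads are 22 mm wide; open, the fingers measure 114 mm over their backs; the gripper's body (76 mm by 85 mm) begins 54 mm behind the grasp point. The pads swing forward as they close: fully open they stand 13 mm farther back than shut.
Start: joints at [-1.47, 0.276, 1.505, -0, 1.361, -0.121], TCP at [0.126, -0.561, 0.193] pointing down, gripper open.
Joint ranges: [-2.89, 2.89], [-0.75, 2.08], [0.22, 2.7], [-1.18, 4.32], [0.11, 2.71], [-2.7, 2.7]. Speed limits (rad/s): [2.57, 2.57, 3.14, 3.14, 3.14, 3.14].

INTERFACE

Orientations are given as a unit quaternion [w, x, y, z].
In Python, from rig import manip, eyes gives the robot as it stands. The module is installed in compiled form; this text tells all that it offers.
- The arm moves only by the tool servo_tool, never from a script. Its argument "deltas" is one flat list of numbers, 6 for each row, row after row: the shift along the tool's x, y, z in cm, then the turn, a rotation vector about the tool's x, y, z in degrees. A call has 1 to 20 rows; each row shifts and turns the pose as measured when the row begins, along the tool's axes as they then stand; what a row does not reach is not made up. A row lasts 1/10 s, in which the tool goes at most 50 mm and 8.59 degrees, less where a joint would pass 70% of its speed; a pose out of reach is approached as far as the arm can. A call with a gripper value outside its range is refused whole. "jaw" is the finger opening in cm, from 0 to 8.54, set as the call begins (left out, the last holds). The fingers move at their own pace and stop on an object; "grip_force" is the grip in N (left out, the last holds). Time passes only in rows, so rows that do not move let the fingers close. It gives the time, the measured TCP pose, the force and the opening at its end, in the units of the state.
- manip.get_state(): the state, without advancing time (a new reading comes with each control period).
- eyes.get_image(name): name is "scene" or "top" or "wrist"; returns (picture, depth): 480x640x3 uint8, red, green, blue; 480x640 float32, m along the optical axis (not along the pixel's ray), 0 where there is no reading.
- eyes.get_calibration(name): a dict with "camera_matrix" (3x3 intrinsics, pixels), "rvec" (rotation vector, rad) and "tvec" (3), from world to camera coordinates, as OpenCV has them. Camera axes: x right, y down, z forward; pixel columns grow to the right and rows downward; lengths in m; the calibration is good to about 2 mm. A picture is of the moment at which its call begins: read the wrist's pose just before it. get_calibration takes no time and is no camera call; for the wrist camera it gives the pose at the moment of the call.
- manip.sign_off(): hands the job in, once; it reports no verdict.
The state is a dict: "clock": time; "qpos": joint angles; "qd": joint speeds; "effort": joint torques, N m; "position": TCP position; "ee_rot": TCP orientation; "contact_force": force on the tool from outside, world axes, zero at the start; "moment": the same for the moment, N m; "width": finger opening in m.
Only numpy, scipy, OpenCV 4.12 (cv2) and the standard library are available. Lean on these libraries where they do the work, as an engineer would, in place of code of your own. Each camera call takes 0.05 s, during which the arm holds its last target.

TASK

Slide the grey cover of the valve box all the way back, away from the robot, to uncover the three valve handles, without lifting it off the box. Then push the marked handle, the one that ends in a round disc, clockwise until it is fully shut against its stop. Leave the other two handles and everything else on the bench as they are.

Things in the scene. Friction and masses are not known exactly. Their poses are not given: they have to be found in the camera images.
- valve_box: White fixed valve box, 312 (x) x 400 (y) x 60 mm high, plus a plywood ledge 70 mm wide, 70 mm high along its +y side. Origin: bench level, under the middle of the line of hubs; +x points away from the robot (turned up to 14 degrees), +y to its left. Three valve hubs stand at x = 0, y = -115, -15, +85 mm; which valve is on which hub changes.
- pit (a point): Centre of the floor of the open pit with the valves, 10 mm above the bench, at x -32 mm in the box frame. Pit: 125 (x) x 350 (y) mm, 50 mm deep. Under each lever a copper pipe runs along x, its top 26 mm above the bench; the brass valve bodies (34 x 30 mm) reach 28 mm.
- end_stop (a point): Middle of the face of the end stop at the far end of the box, 182 mm in +x from the box's origin, 66 mm above the bench. Between it and the pit lies a flat deck 60 mm high. Guide strips 70 mm high (inner faces at y +-186 mm) run along both sides.
- cover: Loose flat grey cover, 145 (x) x 366 (y) x 6 mm, about 0.4 kg, on the box rims (underside 60 mm above the bench) between side guides (3 mm play each side), hiding the pit. Origin: centre of its underside; axes as the box's. Slides along the box's +x on to the rear deck: origin at x -27 to -45 mm in the box frame at the start, +109 mm at the end stop. Drag a few newtons.
- cover_bar (a point): Centre of the robot-side face of the upright push bar on the cover: bar 120 mm long (y), 10 mm thick (x), standing 18 mm above the cover's top, i.e. from 66 to 84 mm above the bench. This point is 75 mm above the bench, 52.5 mm towards the robot from the cover's origin.
- marked_valve (a joint): Angle of the marked valve's handle, rad: 0 = handle along the box's -x (towards the robot, open), 1.571 = handle along the box's +y (shut, at its stop); turns clockwise seen from above. Starts between 0 and 0.3. Stiff: about 2 N at the disc; it stays where it is left.
- marked_valve_end (a point): Steel lever handle on a hub (its top 52 mm above the bench), 14 mm wide, 8 mm thick, underside 40 mm and top 48 mm above the bench. The marked handle is the one that ends in a round disc, 26 mm across and 11 mm thick (39 to 50 mm above the bench); the other two are plain square-ended bars. This point is the centre of the disc, 60 mm from the hub axis, 44 mm above the bench.
- marked_valve_hub (a point): Point on the hub axis of the marked valve (hub 22 mm across), 44 mm above the bench.
- plain_valve_a (a joint): Angle of a plain-ended valve handle, rad, same sense as the marked one; starts between 0 and 0.3. Leave it as it is.
- plain_valve_a_end (a point): Steel lever handle on a hub (its top 52 mm above the bench), 14 mm wide, 8 mm thick, underside 40 mm and top 48 mm above the bench. Plain square-ended handle, no disc, 72 mm from hub axis to its end. This point lies on the handle 60 mm from its hub axis, 44 mm above the bench.
- plain_valve_b (a joint): Angle of a plain-ended valve handle, rad, same sense as the marked one; starts between 0 and 0.3. Leave it as it is.
- plain_valve_b_end (a point): Steel lever handle on a hub (its top 52 mm above the bench), 14 mm wide, 8 mm thick, underside 40 mm and top 48 mm above the bench. Plain square-ended handle, no disc, 72 mm from hub axis to its end. This point lies on the handle 60 mm from its hub axis, 44 mm above the bench.
- union_nut: brass hexagon nut, 32 mm across, 18 mm tall, on the plywood ledge of the valve box; origin at the centre of its underside. Leave alone.
- pipe_plug: small brass plug, 26 mm across, 22 mm tall, on the plywood ledge; origin at the centre of its underside. Leave alone.
- screwdriver: screwdriver with a plastic handle lying on the bench, about 200 mm long and 26 mm thick, to the right of the box. Leave alone.
- beaker: open glass beaker, 70 mm across, 85 mm tall, on the bench to the right of the box; origin at the centre of its underside. Leave alone.
- tee: brass pipe tee, about 68 x 56 x 34 mm, on the bench to the right of the box; origin at the underside. Leave alone.
- dial_gauge: round dial gauge lying on its back on the bench to the left of the box, 64 mm across, 27 mm tall, with a square brass stub; origin at the centre of its underside. Leave alone.
- jar: jar with a lid, 60 mm across, 80 mm tall, on the bench to the left of the box; origin at the centre of its underside. Leave alone.

How it is judged:
By the outcome, as a careful person would: the job done as asked, in the order asked, and still so for the second after the job is handed in, with the robot touching nothing.
It also fails if it takes over 48 s, if anything falls off the work surface, if the arm or the gripper's body presses on something with over 40 N, if the wrist force passes 120 N, or if a joint passes its speed limit or range.

## Working session

There is one attempt and no reset: what is moved stays moved. The work goes in short steps, Python scripts to look and compute and a tool call to move; the robot and the scene stay as the last step left them, time stands still between calls to the robot, and variables do not carry over. Pictures are saved under pics/ and viewed, and the job is handed in when it is done.

Besides the shell and the picture viewer there is one more tool, called after "Emit:" as name(argument=value, ...) on one line, values as JSON. servo_tool: Moves the arm, as the interface text tells. Its arguments: {"type":"object","properties":{"deltas":{"type":"array","items":{"type":"number"}},"jaw":{"type":"number"},"grip_force":{"type":"number"}},"required":["deltas"]}

```bash
mkdir -p pics; cat > h.py <<'E'
import numpy as np, cv2
from rig import manip, eyes
from scipy.spatial.transform import Rotation as R
def snap(name,fn):
    c=eyes.get_calibration(name); im,d=eyes.get_image(name)
    cv2.imwrite(f'pics/{fn}.png',im[:,:,::-1]); np.savez(f'pics/{fn}.npz',im=im,d=d,K=c['camera_matrix'],r=c['rvec'],t=c['tvec'])
    return im,d,c
def world(fn):
    z=np.load(f'pics/{fn}.npz'); K=z['K'];d=z['d']; Rm=cv2.Rodrigues(z['r'])[0]; t=z['t'].ravel()
    v,u=np.mgrid[:480,:640]
    P=np.stack([(u-K[0,2])/K[0,0]*d,(v-K[1,2])/K[1,1]*d,d],-1)
    return (P-t)@Rm, z['im'], d
def st():
    s=manip.get_state()
    for k in s: print(k,np.round(s[k],4))
E
python3 - <<'E'
from h import *
st()
snap('top','t0'); snap('scene','s0')
E
```

```text
clock 0.0
qpos [-1.47    0.2766  1.5062  0.      1.3607 -0.121 ]
qd [ 0.0003 -0.0002  0.0006  0.0011  0.0014  0.0012]
effort [-5.00000e-04 -4.16779e+01 -2.45809e+01 -3.00000e-04  1.09000e-02
 -0.00000e+00]
position [ 0.1264 -0.5603  0.1924]
ee_rot [-9.000e-04  9.939e-01  1.107e-01  0.000e+00]
contact_force [-0.5917  0.3283  0.9962]
moment [ 0.0187 -0.0444  0.009 ]
width 0.0852
```

View pics/t0.png

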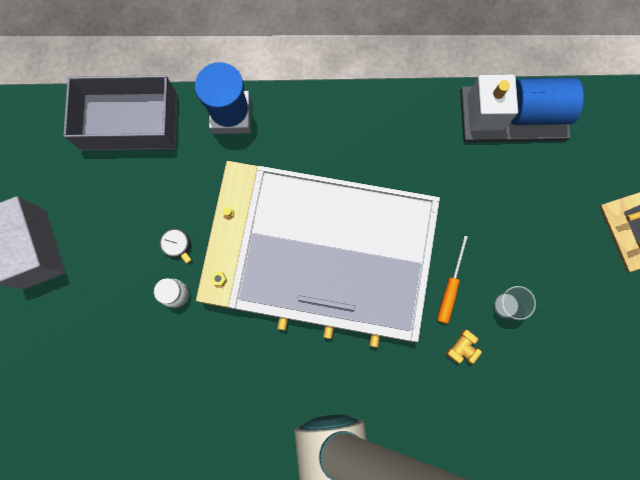

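View pics/s0.png

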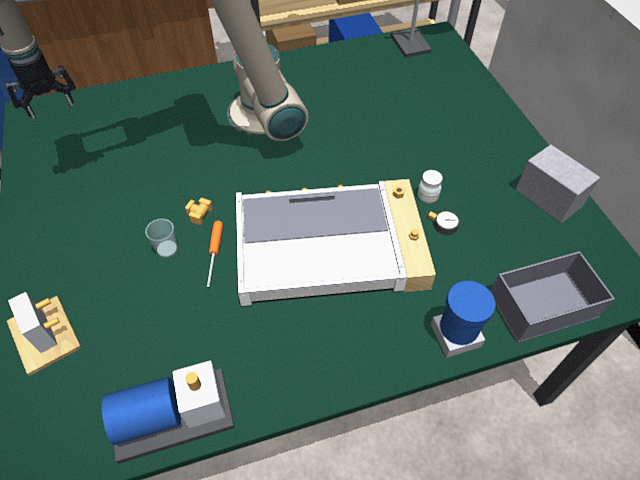

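The top view shows the box turned slightly clockwise. The cover is centred near (331,281) and the bar near (326,302). Next I measure them.

```bash
python3 - <<'E'
from h import *
P,im,d=world('t0')
hsv=cv2.cvtColor(im,cv2.COLOR_RGB2HSV)
print(im[270,330],im[210,340],im[302,326],P[270,330],P[210,340],P[303,326], P[200,225])
g=(np.abs(im.astype(int)-im[270,330].astype(int)).sum(-1)<24)&(np.abs(P[...,2]-.066)<.008)
g=g.astype(np.uint8); n,l,s,c=cv2.connectedComponentsWithStats(g)
k=1+s[1:,4].argmax(); m=(l==k)
pts=P[m][:,:2].astype(np.float32); print(s[k],cv2.minAreaRect(pts))
# bar
reg=np.zeros_like(m);reg[285:320,285:365]=1
b=reg&(P[...,2]>.076)&(P[...,2]<.095)
print(b.sum(),cv2.minAreaRect(P[b][:,:2].astype(np.float32)),np.median(P[b],0))
# whole box
w=np.zeros_like(m);w[150:350,190:445]=1
w&=(P[...,2]>.052)&(P[...,2]<.08)
print(cv2.minAreaRect(P[w][:,:2].astype(np.float32)),cv2.boxPoints(cv2.minAreaRect(P[w][:,:2].astype(np.float32))))
E
```

```text
[176 178 194] [239 239 241] [177 179 195] [0.53239654 0.0139681  0.06611703] [ 0.66454546 -0.0101212   0.05646962] [0.46172599 0.02360162 0.08479818] [0.68632373 0.23721828 0.07388395]
[  238   233   184    98 11123] ((0.5100802779197693, 0.015815556049346924), (0.3722718358039856, 0.14667129516601562), 78.90992736816406)
290 ((0.4630703628063202, 0.024877220392227173), (0.11981797218322754, 0.010370448231697083), 78.75992584228516) [0.46288552 0.02362918 0.08338868]
((0.5799780488014221, 0.03769344091415405), (0.4710625410079956, 0.31278878450393677), 78.83497619628906) [[ 0.38093644 -0.16309655]
 [ 0.68780524 -0.22366357]
 [ 0.77901965  0.23848343]
 [ 0.47215086  0.29905045]]
```

Emit:
servo_tool(deltas=[0,0,0,0,0,8,0,0,0,0,0,8,0,0,0,0,0,8], jaw=0, grip_force=40)

```text
clock: 0.4
position: [0.1263, -0.5592, 0.1908]
ee_rot: [-0.003, 0.994, -0.106, -0.001]
contact_force: [-0.5, 0.8, 0.5]
width: 0.044
```

```bash
cat >> h.py <<'E'
bx=np.array([.9811,-.1934,0]);by=np.array([.1934,.9811,0]);O=np.array([.5379,.0103,0])
def to(target,yaw=-11.15):
    s=manip.get_state(); q=s['ee_rot']; r=R.from_quat([q[1],q[2],q[3],q[0]])
    want=R.from_euler('z',yaw,degrees=True)*R.from_euler('x',180,degrees=True)
    dr=(r.inv()*want).as_rotvec(degrees=True)
    dp=r.inv().apply(np.array(target)-s['position'])*100
    p=s['position']-O
    print('clk',s['clock'],'pos',np.round(s['position'],4),'box',np.round([p@bx,p@by],4),'F',np.round(s['contact_force'],1),'w',round(s['width'],4))
    print('delta cm',np.round(dp,2),'rot',np.round(dr,2))
E
python3 -c "
from h import *
to([.4233,.033,.15])"
```

```text
clk 0.4 pos [ 0.1263 -0.5592  0.1908] box [-0.2937 -0.6383] F [-0.5  0.8  0.5] w 0.044
delta cm [ 16.56 -64.13   4.38] rot [-0.29  0.09 -1.01]
```

Emit:
servo_tool(deltas=[1.2,-4.6,0.1,0,0,0,1.2,-4.6,0.1,0,0,0,1.2,-4.6,0.1,0,0,0,1.2,-4.6,0.1,0,0,0,1.2,-4.6,0.1,0,0,0,1.2,-4.6,0.1,0,0,0,1.2,-4.6,0.1,0,0,0,1.2,-4.6,0.1,0,0,0,1.2,-4.6,0.1,0,0,0,1.2,-4.6,0.1,0,0,0,1.2,-4.6,0.1,0,0,0,1.2,-4.6,0.1,0,0,0])

```text
clock: 1.6
position: [0.3909, -0.0373, 0.1768]
ee_rot: [-0.003, 0.993, -0.115, 0.0]
contact_force: [1.0, -1.1, -0.2]
width: -0.0002
```

```bash
python3 -c "
from h import *
to([.4233,.033,.072])"
```

```text
clk 1.6 pos [ 0.3909 -0.0373  0.1768] box [-0.135  -0.0751] F [ 1.  -1.1 -0.2] w -0.0002
delta cm [ 1.56 -7.51 10.53] rot [-0.39  0.04 -2.02]
```

Emit:
servo_tool(deltas=[0.7,-3.7,1.0,0,0,-1,0.7,-3.7,2.5,0,0,-1,0,0,4,0,0,0,0,0,2.5,0,0,0,0,0,0,0,0,0])

```text
clock: 2.1
position: [0.4253, 0.0431, 0.075]
ee_rot: [-0.004, 0.996, -0.09, 0.003]
contact_force: [-0.6, 0.1, 0.4]
width: -0.0
```

```bash
python3 -c "
from h import *
to([.4233,.033,.072])
snap('wrist','w1');snap('top','t1')"
```

```text
clk 2.1 pos [0.4253 0.0431 0.075 ] box [-0.1169  0.0104] F [-0.6  0.1  0.4] w -0.0
delta cm [-0.01  1.03  0.29] rot [-0.54 -0.28  0.8 ]
```

View pics/w1.png

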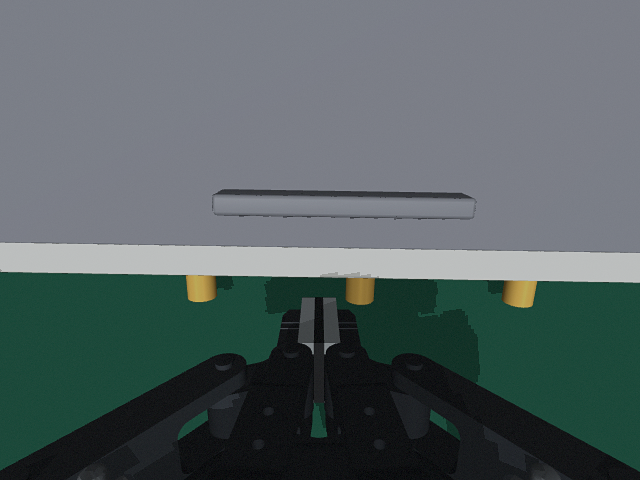

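The wrist view shows the bar spanning x = 213–475 (centre 344) and the fingertips at 319. The fingers are about 10 mm too far in +y, which agrees with the numbers.

Emit:
servo_tool(deltas=[0,1.0,0.2,0,0,0.8,1,0,0,0,0,0,1,0,0,0,0,0,1,0,0,0,0,0,1,0,0,0,0,0,1,0,0,0,0,0])

```text
clock: 2.8
position: [0.4829, 0.0183, 0.0819]
ee_rot: [-0.004, 0.995, -0.1, 0.012]
contact_force: [-1.3, 1.0, 0.5]
width: -0.0
```

```bash
python3 -c "
from h import *
to(O+.045*bx+[0,0,.072])
snap('wrist','w2')"
```

```text
clk 2.8 pos [0.4829 0.0183 0.0819] box [-0.0555 -0.0028] F [-1.3  1.   0.5] w -0.0
delta cm [10.02 -0.33  1.22] rot [-0.61 -1.29 -0.37]
```

View pics/w2.png

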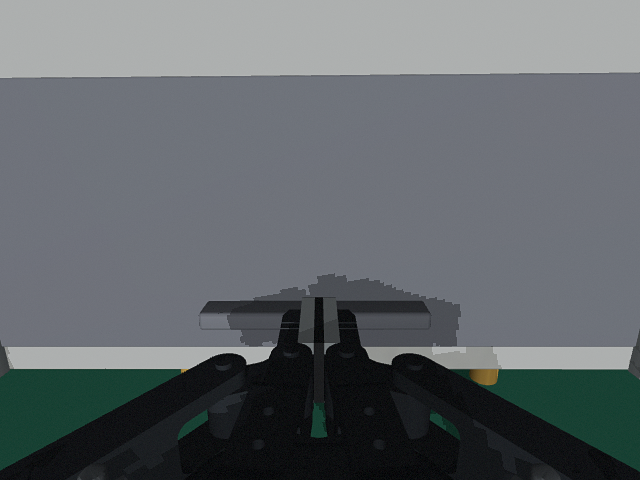

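```bash
python3 -c "
from h import *
im,d,c=snap('scene','s2');snap('top','t2')
cv2.imwrite('pics/s2c.png',cv2.resize(im[150:280,200:440,::-1],None,fx=3,fy=3))
P,im,d=world('t2')
g=(np.abs(im.astype(int)-[176,178,194]).sum(-1)<24)&(np.abs(P[...,2]-.066)<.008)
q=P[g]-O
print(np.percentile(q@bx,[.5,50,99.5]))
P,im,d=world('t0')
g=(np.abs(im.astype(int)-[176,178,194]).sum(-1)<24)&(np.abs(P[...,2]-.066)<.008)
q=P[g]-O
print(np.percentile(q@bx,[.5,50,99.5]))
"
```

```text
[-0.10006602 -0.0320161   0.08365203]
[-0.09954421 -0.02721648  0.04207188]
```

View pics/s2c.png

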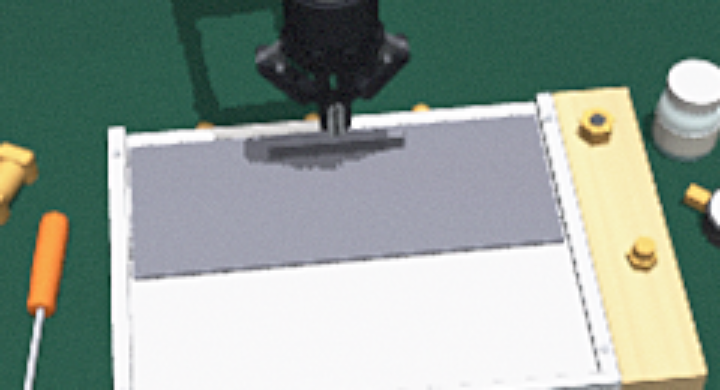

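```bash
cat >> h.py <<'E'
def far(fn):
    P,im,d=world(fn); q=P-O; X=q@bx;Y=q@by
    out=[]
    for y0 in (-.15,-.1,.1,.15):
        m=(np.abs(Y-y0)<.01)&(np.abs(P[...,2]-.063)<.01)&(X>-.05)&(X<.2)
        g=m&(im.max(-1)<215)
        out.append(np.percentile(X[g],98) if g.sum()>5 else None)
    b=(P[...,2]>.079)&(P[...,2]<.09)&(np.abs(Y)<.07)&(np.abs(Y)>.025)&(X>-.12)&(X<.1)
    print(fn,'far edge',out,'bar',np.median(X[b]) if b.any() else None,b.sum())
E
python3 -c "
from h import *
for f in ['t0','s0','t1','t2','s2','w1','w2']: far(f)"
```

```text
t0 far edge [np.float64(0.1815020963359666), np.float64(0.1816769413538848), np.float64(0.18164909877391047), np.float64(0.182058149888651)] bar -0.07632870631230024 162
s0 far edge [np.float64(0.19440771747958738), np.float64(0.19382097337249657), np.float64(0.1948441894114659), np.float64(0.19441298545256674)] bar -0.07148845197265519 67
t1 far edge [np.float64(0.181533074803988), np.float64(0.1815577875182887), np.float64(0.18172816667342967), np.float64(0.18182297697212657)] bar None 0
t2 far edge [np.float64(0.18194127117214207), np.float64(0.182149533589735), np.float64(0.1817605381644472), np.float64(0.18166993404159526)] bar -0.07787752023729368 85
s2 far edge [np.float64(0.19362547287128964), np.float64(0.1942724412453044), np.float64(0.19480343102155867), np.float64(0.1947137136880096)] bar -0.07208912626652264 78
w1 far edge [np.float64(-0.04369581761426735), np.float64(0.010595963142428888), np.float64(0.008324560192991727), np.float64(0.007168924475907304)] bar -0.07607882334335125 3364
w2 far edge [np.float64(0.07235459865827287), np.float64(0.0735403088529803), np.float64(0.07541517967515415), np.float64(0.07317314388859618)] bar -0.07530407840290412 2642
```

The cover has not moved: the bar centre is still at x = −75.5 mm. The tool drifted up and the fingers passed over the top of the bar. I'll raise, back off and come in lower, in smaller checked steps.

Emit:
servo_tool(deltas=[0,0,-1.5,-0.6,-1.2,0,0,0,-1,0,0,0,-2.5,0,0,0,0,0,-2.5,0,0,0,0,0,0,0,0,0,0,0])

```text
clock: 3.45
position: [0.4284, 0.0296, 0.1065]
ee_rot: [-0.0, 0.995, -0.1, -0.003]
contact_force: [-0.1, 0.6, -0.8]
width: 0.0003
```

```bash
python3 -c "
from h import *
to(O-.11*bx+[0,0,.071])"
```

```text
clk 3.45 pos [0.4284 0.0296 0.1065] box [-0.1112 -0.0023] F [-0.1  0.6 -0.8] w 0.0003
delta cm [ 0.14 -0.23  3.55] rot [-0.    0.32 -0.3 ]
```

Emit:
servo_tool(deltas=[0,-0.2,2,0,0,0,0,0,1.5,0,0,0,0,0,0,0,0,0,0,0,0,0,0,0])

```text
clock: 3.85
position: [0.4305, 0.0317, 0.0724]
ee_rot: [-0.0, 0.995, -0.099, 0.0]
contact_force: [-0.3, 0.6, -0.8]
width: -0.0001
```

```bash
python3 -c "
from h import *
to(O-.11*bx+[0,0,.071])"
```

```text
clk 3.85 pos [0.4305 0.0317 0.0724] box [-0.1095  0.0002] F [-0.3  0.6 -0.8] w -0.0001
delta cm [-0.05  0.02  0.14] rot [-0.05 -0.03 -0.23]
```

Emit:
servo_tool(deltas=[0.5,0,0.1,0,0,0,0.5,0,0,0,0,0,0.5,0,0,0,0,0,0.5,0,0,0,0,0])

```text
clock: 4.25
position: [0.4538, 0.0272, 0.0733]
ee_rot: [-0.0, 0.995, -0.099, 0.003]
contact_force: [-1.0, 0.5, 0.5]
width: 0.0002
```

```bash
python3 -c "
from h import *
to(O+.045*bx+[0,0,.072])"
```

```text
clk 4.25 pos [0.4538 0.0272 0.0733] box [-0.0858  0.0003] F [-1.   0.5  0.5] w 0.0002
delta cm [13.08 -0.02  0.19] rot [-0.08 -0.28 -0.23]
```

Emit:
servo_tool(deltas=[0.5,0,0.25,0,0,0,0.5,0,0.15,0,0,0,0.5,0,0.1,0,-0.2,0,0.5,0,0.1,0,0,0])

```text
clock: 4.65
position: [0.4762, 0.0226, 0.0672]
ee_rot: [-0.001, 0.995, -0.099, 0.001]
contact_force: [-0.1, -0.3, 0.2]
width: 0.0001
```

```bash
python3 -c "
from h import *
to(O+.045*bx+[0,0,.072])
snap('wrist','w3');far('w3')"
```

```text
clk 4.65 pos [0.4762 0.0226 0.0672] box [-0.0629  0.0002] F [-0.1 -0.3  0.2] w 0.0001
delta cm [10.79 -0.03 -0.45] rot [-0.08 -0.14 -0.24]
w3 far edge [np.float64(0.044292609090025525), np.float64(0.061493247711061114), np.float64(0.06229955736035386), np.float64(0.015791030137777013)] bar -0.07508849774556994 3046
```

View pics/w3.png

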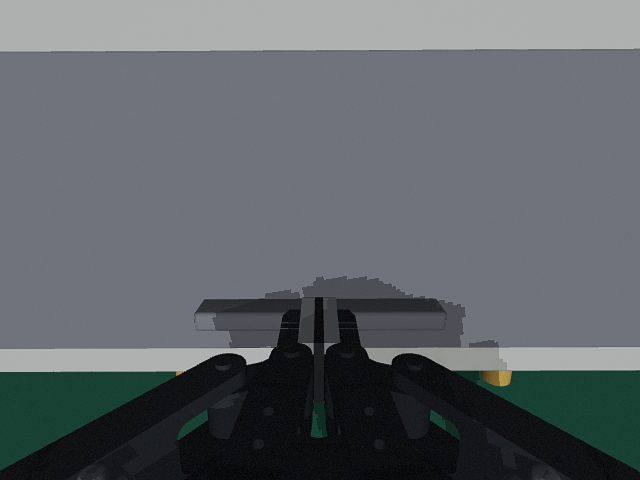

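```bash
python3 -c "
from h import *
snap('top','t3');im,d,c=snap('scene','s3');far('t3');far('s3')
z=np.load('pics/t3.npz')['im']
a=np.load('pics/t0.npz')['im']
o=np.hstack([cv2.resize(x[220:350,225:385,::-1],None,fx=2.5,fy=2.5) for x in (a,z)])
cv2.imwrite('pics/t3c.png',np.vstack([o,cv2.resize(im[170:250,230:430,::-1],(800,270))]))
P,im,d=world('w3');q=P-O
for v in (200,300,305,315,325,340,346,350,360,368): print(v,np.round([q[v,250]@bx,q[v,250]@by,P[v,250,2]],4), np.round([q[v,319]@bx,q[v,319]@by,P[v,319,2]],4))
"
```

```text
t3 far edge [np.float64(0.18167417005088277), np.float64(0.18179279052611616), np.float64(0.18238113496492903), np.float64(0.18162917098233292)] bar -0.07792788369707389 78
s3 far edge [np.float64(0.19425616580585683), np.float64(0.19377247890411023), np.float64(0.1952278080580325), np.float64(0.19487579721205542)] bar -0.07171620228658822 74
200 [-0.0213  0.0317  0.0659] [-0.0215 -0.001   0.0657]
300 [-0.0719  0.0341  0.0683] [-0.0521 -0.0009  0.1114]
305 [-0.0717  0.033   0.0746] [-0.0525 -0.0009  0.115 ]
315 [-0.0733  0.0318  0.082 ] [-0.0519 -0.0009  0.1243]
325 [-0.078   0.0319  0.0832] [-0.052  -0.0009  0.1313]
340 [-0.0969  0.0361  0.0647] [-0.0521 -0.0008  0.1407]
346 [-0.1002  0.0361  0.0652] [-0.0528 -0.0008  0.1431]
350 [-0.1064  0.0375  0.0591] [-0.0547 -0.0008  0.1423]
360 [-0.1126  0.0378  0.0594] [-0.0584 -0.0008  0.1421]
368 [-0.0561  0.0194  0.1495] [-0.0618 -0.0008  0.1412]
```

View pics/t3c.png

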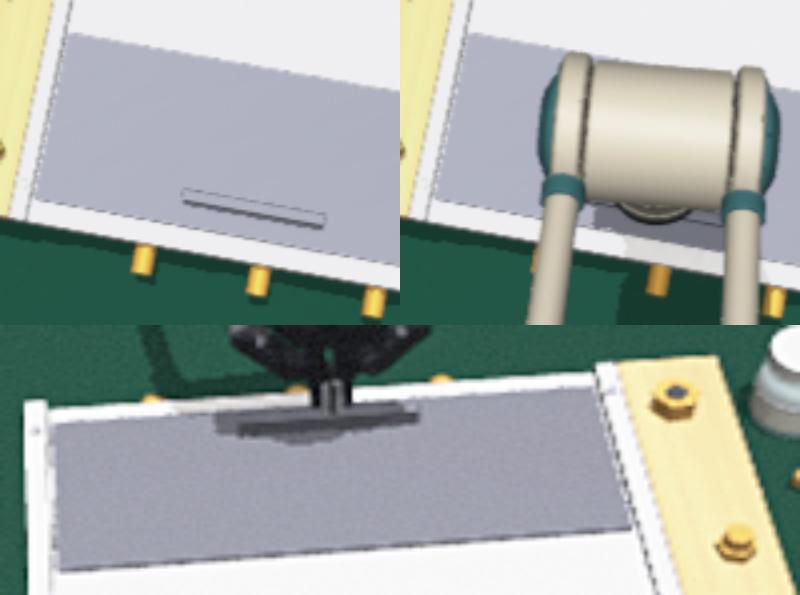

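```bash
python3 -c "
from h import *
P,im,d=world('w3');q=P-O
for u in (306,312,330):
  for v in (293,298,302,310,325,340): print(u,v,np.round([q[v,u]@bx,q[v,u]@by,P[v,u,2]],4),d[v,u])
s=manip.get_state();p=s['position']
def pj(n,pt):
  c=eyes.get_calibration(n);return cv2.projectPoints(np.array([pt],float),c['rvec'],c['tvec'],c['camera_matrix'],None)[0].ravel()
for n in('wrist','scene'):
  print(n,pj(n,p),pj(n,p+[0,0,.02]),pj(n,p+[0,0,.05]),pj(n,p+.011*bx))
im=np.load('pics/s3.npz')['im'].copy()
P,_,d=world('s3');q=P-O
u,v=pj('scene',p)
print(u,v)
for vv in range(int(v)-16,int(v)+8,2): print(vv,np.round([q[vv,int(u)]@bx,q[vv,int(u)]@by,P[vv,int(u),2]],4))
x,y=int(u),int(v)
c=cv2.resize(im[y-40:y+25,x-45:x+45,::-1],None,fx=8,fy=8,interpolation=cv2.INTER_NEAREST)
cv2.circle(c,(int((u-x+45)*8),int((v-y+40)*8)),5,(0,0,255),2)
cv2.imwrite('pics/s3d.png',c)
"
```

```text
306 293 [-0.0693  0.0058  0.0657] 0.19687238
306 298 [-0.0517  0.0041  0.1104] 0.1490014
306 302 [-0.0523  0.0041  0.1128] 0.14690328
306 310 [-0.052   0.0038  0.1201] 0.13986553
306 325 [-0.0521  0.0035  0.1311] 0.1292992
306 340 [-0.0523  0.0032  0.1403] 0.12055611
312 293 [-0.0695  0.0027  0.0654] 0.19718577
312 298 [-0.0522  0.0018  0.1093] 0.15019618
312 302 [-0.0522  0.0018  0.1129] 0.14681682
312 310 [-0.0525  0.0017  0.1192] 0.14082652
312 325 [-0.0523  0.0015  0.1307] 0.1297246
312 340 [-0.0519  0.0013  0.141 ] 0.11978217
330 293 [-0.0697 -0.0065  0.0649] 0.19771922
330 298 [-0.052  -0.0051  0.1098] 0.14964709
330 302 [-0.0523 -0.0051  0.1129] 0.14680833
330 310 [-0.0526 -0.0049  0.119 ] 0.14103591
330 325 [-0.0526 -0.0046  0.1302] 0.13034178
330 340 [-0.0516 -0.0042  0.1416] 0.11908255
wrist [316.81516645 282.46277065] [316.62159416 299.31169303] [316.23585912 332.88684832] [316.69993398 261.74402464]
scene [312.76472884 202.17440843] [312.68741259 197.19082246] [312.56802184 189.49523335] [313.19746342 205.3591378 ]
312.76472884027334 202.1744084336749
186 [-0.0552 -0.0018  0.1397]
188 [-0.0499 -0.0024  0.1381]
190 [-0.0496 -0.0025  0.131 ]
192 [-0.0507 -0.0025  0.1221]
194 [-0.0506 -0.0026  0.1146]
196 [-0.0484 -0.0029  0.1093]
198 [-0.0694 -0.0011  0.0771]
200 [-0.0675 -0.0014  0.0714]
202 [-0.0706 -0.0012  0.0596]
204 [-0.0544 -0.0027  0.0706]
206 [-0.0541 -0.0028  0.0628]
208 [-0.0486 -0.0034  0.0613]
```

View pics/s3d.png

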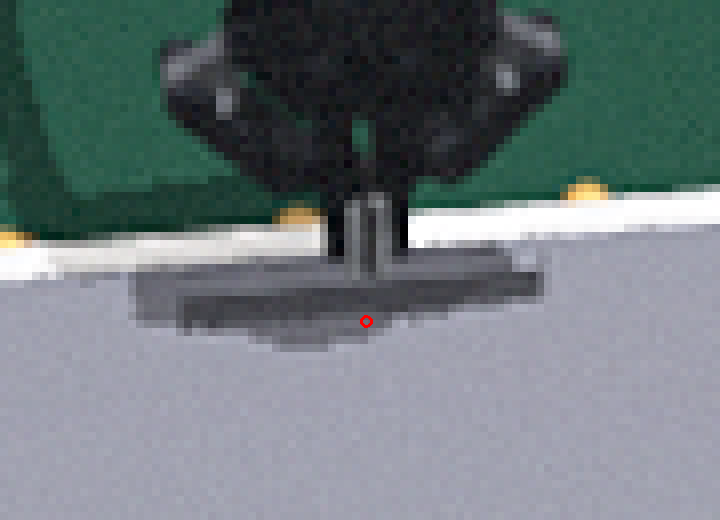

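```bash
python3 -c "
from h import *
p=np.array([.4762,.0226,.0672])
P,im,d=world('s3');q=P-p
X=q@bx;Y=q@by;Z=q[...,2]
m=(np.abs(X)<.08)&(np.abs(Y)<.09)&(Z>.022)
for y0 in np.arange(-.08,.081,.01):
  g=m&(np.abs(Y-y0)<.005)
  if g.any(): i=np.argsort(Z[g])[:5]; print(round(y0,3),'minz rel TCP',np.round(Z[g][i],4),'X',np.round(X[g][i],3))
P,im,d=world('w3');q=P-p
X=q@bx;Y=q@by;Z=q[...,2]
print('wrist')
for y0 in np.arange(-.08,.081,.01):
  g=(np.abs(Y-y0)<.005)&(Z>.022)
  if g.any(): i=np.argsort(Z[g])[:3]; print(round(y0,3),np.round(Z[g][i],4),'X',np.round(X[g][i],3))
c=np.load('pics/s0.npz')
p0=np.array([.1264,-.5603,.1924])
print(cv2.projectPoints(np.array([p0,p0+[0,0,.04],p0+[0,0,.054]]),c['r'],c['t'],c['K'],None)[0])
P,im,d=world('s0');q=P-p0
m=(np.linalg.norm(q[...,:2],axis=-1)<.08)&(q[...,2]>-.03)
print(np.sort(q[m][:,2])[:20])
cv2.imwrite('pics/s0c.png',cv2.resize(im[50:150,0:120,::-1],None,fx=5,fy=5))
"
```

```text
-0.07 minz rel TCP [0.383  0.3856 0.3883 0.3895 0.391 ] X [0.014 0.004 0.005 0.019 0.018]
-0.06 minz rel TCP [0.1147 0.1173 0.1177 0.1189 0.1215] X [0.014 0.012 0.013 0.01  0.013]
-0.05 minz rel TCP [0.0958 0.1021 0.1043 0.1089 0.1097] X [0.007 0.009 0.012 0.015 0.013]
-0.04 minz rel TCP [0.0873 0.0955 0.0955 0.0974 0.098 ] X [0.011 0.014 0.015 0.012 0.017]
-0.03 minz rel TCP [0.0817 0.0824 0.0848 0.0861 0.0864] X [0.013 0.013 0.016 0.013 0.011]
-0.02 minz rel TCP [0.0495 0.0534 0.0623 0.0758 0.0773] X [0.009 0.01  0.014 0.013 0.007]
-0.01 minz rel TCP [0.042  0.0428 0.0436 0.0451 0.0462] X [0.011 0.015 0.008 0.017 0.014]
-0.0 minz rel TCP [0.0387 0.0402 0.0421 0.0444 0.0446] X [0.012 0.013 0.014 0.014 0.013]
0.01 minz rel TCP [0.0437 0.0444 0.0446 0.0449 0.0456] X [0.007 0.011 0.011 0.008 0.009]
0.02 minz rel TCP [0.0786 0.0833 0.0834 0.0849 0.0857] X [0.009 0.014 0.013 0.012 0.012]
0.03 minz rel TCP [0.0835 0.0846 0.0859 0.0861 0.0867] X [0.008 0.015 0.013 0.013 0.014]
0.04 minz rel TCP [0.0907 0.0987 0.0994 0.0995 0.1005] X [0.012 0.016 0.013 0.013 0.014]
0.05 minz rel TCP [0.1072
[... 440 characters left out ...]
06 0.0407] X [0.01 0.01 0.01]
-0.0 [0.0392 0.0399 0.0401] X [0.01 0.01 0.01]
0.01 [0.041  0.0416 0.0419] X [0.011 0.011 0.011]
0.02 [0.0777 0.0779 0.0783] X [0.006 0.007 0.007]
0.03 [0.0813 0.0819 0.0819] X [0.011 0.011 0.012]
0.04 [0.0899 0.0905 0.0907] X [ 0.011 -0.008 -0.008]
0.05 [0.1025 0.1029 0.1031] X [0.011 0.011 0.011]
0.06 [0.1159 0.1162 0.1162] X [0.011 0.011 0.011]
[[[ 60.16490326 124.98112539]]

 [[ 54.04958556 113.00868459]]

 [[ 51.8405056  108.68379416]]]
[0.0492342  0.05156736 0.05267936 0.05294054 0.05356556 0.05383002
 0.0539187  0.0541135  0.05471465 0.0554812  0.05556688 0.05621331
 0.05638658 0.05660886 0.05664829 0.05693071 0.0569443  0.05715107
 0.05777374 0.0585521 ]
```

View pics/s0c.png

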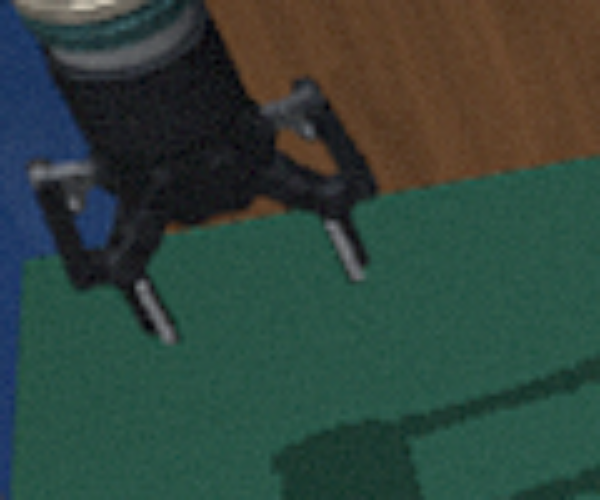

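Two cameras agree, both with jaws open and shut, that the real fingertips end about 40 mm short of the reported TCP (tip z ≈ reported z + 0.0395). That is why there was no contact force. I'll plan with the measured tip from here on.

Emit:
servo_tool(deltas=[-2.7,0,0,0,0,0,-2.7,0,0,0,0,0,0,0,0,0,0,0])

```text
clock: 5.1
position: [0.4208, 0.0337, 0.0665]
ee_rot: [-0.001, 0.995, -0.099, 0.0]
contact_force: [-0.4, -0.6, -0.6]
width: -0.0001
```

```bash
cat >> h.py <<'E'
TL=.0395
def tip(x,y,z,yaw=-11.15): to(O+x*bx+y*by+[0,0,z-TL],yaw)
E
python3 -c "
from h import *
tip(-.115,0,.072)"
```

```text
clk 5.1 pos [0.4208 0.0337 0.0665] box [-0.1194  0.0003] F [-0.4 -0.6 -0.6] w -0.0001
delta cm [0.44 0.03 3.4 ] rot [-0.07 -0.01 -0.27]
```

Emit:
servo_tool(deltas=[0.2,0,1.8,0,0,0,0,0,1.2,0,0,0,0,0,0.2,0,0,0,0,0,0,0,0,0])

```text
clock: 5.5
position: [0.4248, 0.0332, 0.0351]
ee_rot: [-0.001, 0.995, -0.099, 0.003]
contact_force: [0.0, -0.7, 0.2]
width: 0.0001
```

```bash
python3 -c "
from h import *
tip(-.115,0,.072)"
```

```text
clk 5.5 pos [0.4248 0.0332 0.0351] box [-0.1154  0.0006] F [ 0.  -0.7  0.2] w 0.0001
delta cm [0.04 0.06 0.26] rot [-0.1  -0.32 -0.23]
```

Emit:
servo_tool(deltas=[0.8,0,0.25,0,-0.3,0,0.8,0,0.05,0,0,0,0.7,0,0.05,0,0,0,0.5,0,0.05,0,0,0,0.5,0,0.05,0,0,0])

```text
clock: 6.0
position: [0.4598, 0.0263, 0.0316]
ee_rot: [-0.001, 0.995, -0.099, -0.0]
contact_force: [-3.1, -0.7, 2.0]
width: 0.0001
```

```bash
python3 -c "
from h import *
tip(.045,0,.072)
snap('wrist','w4');far('w4')"
```

```text
clk 6.0 pos [0.4598 0.0263 0.0316] box [-0.0797  0.0006] F [-3.1 -0.7  2. ] w 0.0001
delta cm [ 1.247e+01  1.000e-02 -1.000e-01] rot [-0.11  0.06 -0.24]
w4 far edge [None, np.float64(0.03328090319315743), np.float64(0.03401848601557818), None] bar -0.06240488741670327 5136
```

View pics/w4.png

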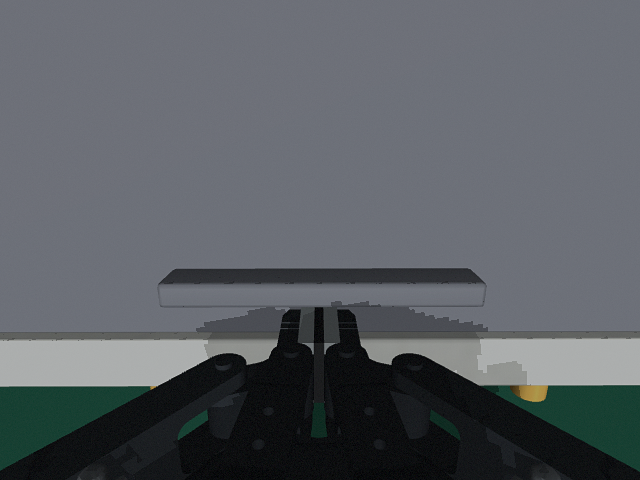

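The bar (158–486 in x) now sits against the tips, the cover has moved about 13 mm and the force is about 3 N. I'll carry on pushing.

Emit:
servo_tool(deltas=[1,0,0,0,0,0,1,0,0,0,0,0,1,0,0,0,0,0,1,0,0,0,0,0,1,0,0,0,0,0])

```text
clock: 6.55
position: [0.5123, 0.0156, 0.0313]
ee_rot: [-0.001, 0.995, -0.099, -0.001]
contact_force: [-3.5, 0.4, 0.0]
width: 0.0001
```

```bash
python3 -c "
from h import *
tip(.045,0,.072)"
```

```text
clk 6.55 pos [0.5123 0.0156 0.0313] box [-0.0261  0.0003] F [-3.5  0.4  0. ] w 0.0001
delta cm [ 7.11 -0.   -0.14] rot [-0.1   0.11 -0.23]
```

Emit:
servo_tool(deltas=[1,0,-0.05,0,0,0,1,0,-0.05,0,0,0,1,0,0,0,0,0,1,0,0,0,0,0,1,0,0,0,0,0,0.8,0,0,0,0,0,0.6,0,0,0,0,0])

```text
clock: 7.25
position: [0.5822, 0.0014, 0.032]
ee_rot: [-0.001, 0.995, -0.099, -0.0]
contact_force: [-4.7, -1.1, 1.4]
width: 0.0001
```

```bash
python3 -c "
from h import *
tip(.045,0,.072)"
```

```text
clk 7.25 pos [0.5822 0.0014 0.032 ] box [ 0.0451 -0.0002] F [-4.7 -1.1  1.4] w 0.0001
delta cm [-0.01 -0.02 -0.05] rot [-0.1   0.05 -0.24]
```

Emit:
servo_tool(deltas=[0.3,0,0,0,0,0,0.3,0,0,0,0,0])

```text
clock: 7.45
position: [0.5816, 0.0015, 0.0314]
ee_rot: [-0.001, 0.995, -0.099, -0.008]
contact_force: [-7.9, 1.8, 5.3]
width: 0.0002
```

```bash
python3 -c "
from h import *
tip(.045,0,.072)"
```

```text
clk 7.45 pos [0.5816 0.0015 0.0314] box [ 0.0446 -0.0002] F [-7.9  1.8  5.3] w 0.0002
delta cm [ 0.04 -0.02 -0.11] rot [-0.08  0.91 -0.25]
```

The cover has stopped advancing and the force is rising, so it is at the end stop. I'll back off, rise and look.

Emit:
servo_tool(deltas=[0.3,0,0,0,0,0,-2,0,0,0,0.9,0,-2,0,-1,0,0,0,-2,0,-3,0,0,0,-3,0,-4,0,0,0,-4,0,-4,0,0,0,0,0,0,0,0,0])

```text
clock: 8.15
position: [0.4602, 0.0259, 0.1511]
ee_rot: [-0.001, 0.995, -0.099, 0.0]
contact_force: [0.7, -0.5, -0.1]
width: -0.0001
```

```bash
python3 -c "
from h import *
tip(-.1,0,.15)
for n,f in(('wrist','w5'),('top','t5'),('scene','s5')): snap(n,f)
im=cv2.imread('pics/t5.png');cv2.imwrite('pics/t5c.png',cv2.resize(im[150:360,190:450],None,fx=2.8,fy=2.8))
"
```

```text
clk 8.15 pos [0.4602 0.0259 0.1511] box [-0.0793  0.0003] F [ 0.7 -0.5 -0.1] w -0.0001
delta cm [-2.08  0.05  4.06] rot [-0.09 -0.04 -0.26]
```

View pics/w5.png

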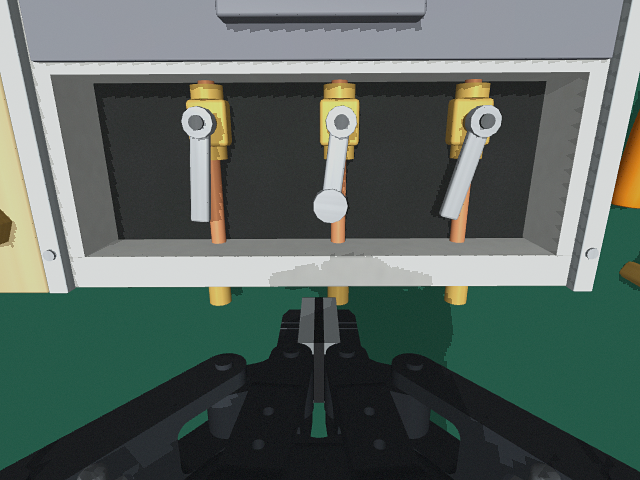

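View pics/t5c.png

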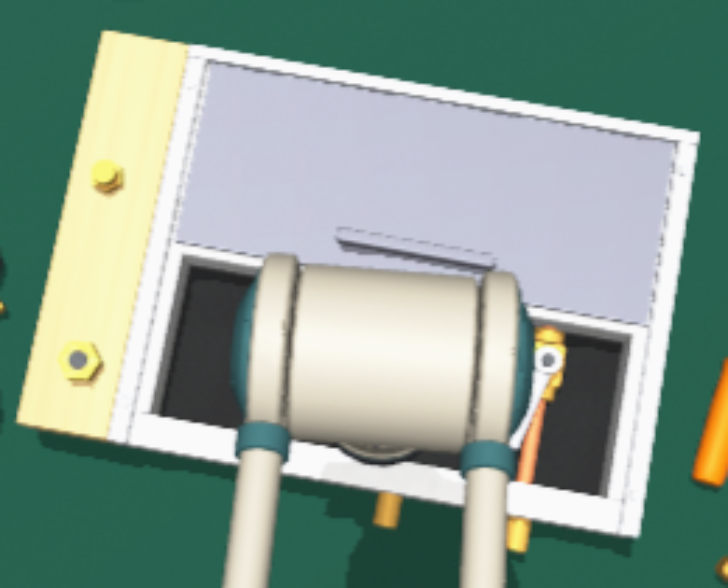

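View pics/s5.png

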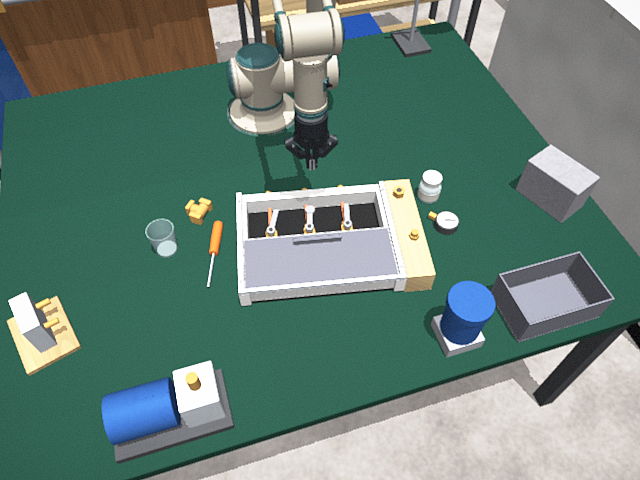

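The cover is fully back. The marked valve is the middle one, with its hub at (341,121) and disc at (330,206). The right handle leans towards it, ending at (452,215). Now I measure these points.

```bash
cat >> h.py <<'E'
def pt(fn,u,v,r=3):
    P,im,d=world(fn); a=P[v-r:v+r+1,u-r:u+r+1].reshape(-1,3); p=np.median(a,0); q=p-O
    return np.round([q@bx,q@by,p[2]],4)
E
python3 -c "
from h import *
for n,u,v in (('hubL',198,122),('hubM',341,121),('hubR',487,121),('disc',330,206),('endL',200,213),('endR',452,210),('midR',468,165),('coveredge',330,50),('bar',320,6)): print(n,pt('w5',u,v))
P,im,d=world('t5');q=P-O;X=q@bx;Y=q@by
b=(P[...,2]>.078)&(P[...,2]<.09)&(np.abs(Y)<.07)&(X>.04)&(X<.08);print('bar',np.median(X[b]),b.sum(),np.min(X[b]),np.max(X[b]))
g=(np.abs(im.astype(int)-[190,190,206]).sum(-1)<40)&(np.abs(P[...,2]-.066)<.006)&(X>.02)&(X<.2)&(abs(Y)<.17)
for lo in np.arange(-.17,.17,.04):
  k=g&(abs(Y-lo-.02)<.02); print(round(lo,2),np.percentile(X[k],[1,99]))
"
```

```text
hubL [-0.0008  0.0817  0.0539]
hubM [-0.0005 -0.0162  0.0541]
hubR [-0.001  -0.1157  0.0542]
disc [-0.0604 -0.0092  0.0491]
endL [-0.0657  0.0884  0.0469]
endR [-0.0644 -0.1003  0.0474]
midR [-0.0312 -0.1086  0.0469]
coveredge [ 0.0416 -0.0082  0.065 ]
bar [ 0.0607 -0.002   0.0832]
bar 0.06120137877962871 278 0.05598675170185158 0.0671750266490975
-0.17 [0.03925028 0.17826254]
-0.13 [0.03959785 0.17893643]
-0.09 [0.05345633 0.17945123]
-0.05 [0.05032601 0.17911155]
-0.01 [0.04651085 0.17958867]
0.03 [0.04280912 0.17887792]
0.07 [0.04222962 0.17933614]
0.11 [0.03973352 0.17865278]
0.15 [0.04101917 0.17889268]
```

All the measurements fit the given geometry: the bar centre is at 61.2 mm against 61.5 expected at the stop. The marked valve starts at about 0.12 rad. I'll put the closed fingers in the gap on its −y side.

Emit:
servo_tool(deltas=[1.2,2.6,0,0,0,0,1.2,2.6,0,0,0,0,0,0,4,0,0,0,0,0,4,0,0,0,0,0,2,0,0,0,0,0,0,0,0,0])

```text
clock: 8.9
position: [0.4812, -0.0351, 0.0355]
ee_rot: [-0.001, 0.995, -0.1, -0.004]
contact_force: [-0.3, 0.1, -0.4]
width: 0.0004
```

```bash
python3 -c "
from h import *
tip(-.055,-.053,.036)
snap('wrist','w6')"
```

```text
clk 8.9 pos [ 0.4812 -0.0351  0.0355] box [-0.0468 -0.0555] F [-0.3  0.1 -0.4] w 0.0004
delta cm [-0.79 -0.24  3.9 ] rot [-0.03  0.41 -0.36]
```

View pics/w6.png

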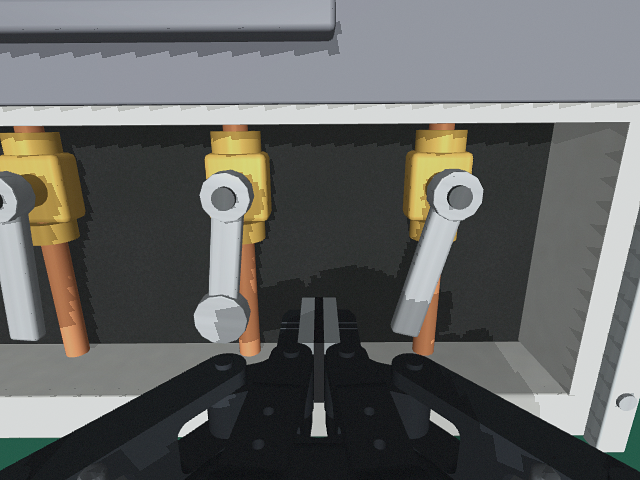

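The tips at (319,300) sit midway between the disc (221,317) and the right handle's end (405,325). I'll descend.

Emit:
servo_tool(deltas=[-0.8,0,0,0,0.4,0,0,0,2,0,0,0,0,-0.2,1.6,0,0,0,0,0,0.2,0,0,0,0,0,0,0,0,0])

```text
clock: 9.45
position: [0.4785, -0.0323, 0.0014]
ee_rot: [0.0, 0.995, -0.1, 0.005]
contact_force: [0.2, 0.4, 0.9]
width: -0.0003
```

```bash
python3 -c "
from h import *
tip(-.055,-.036,.036)
snap('wrist','w7')"
```

```text
clk 9.45 pos [ 0.4785 -0.0323  0.0014] box [-0.0501 -0.0533] F [0.2 0.4 0.9] w -0.0003
delta cm [-0.51 -1.73  0.49] rot [-0.01 -0.62 -0.3 ]
```

View pics/w7.png

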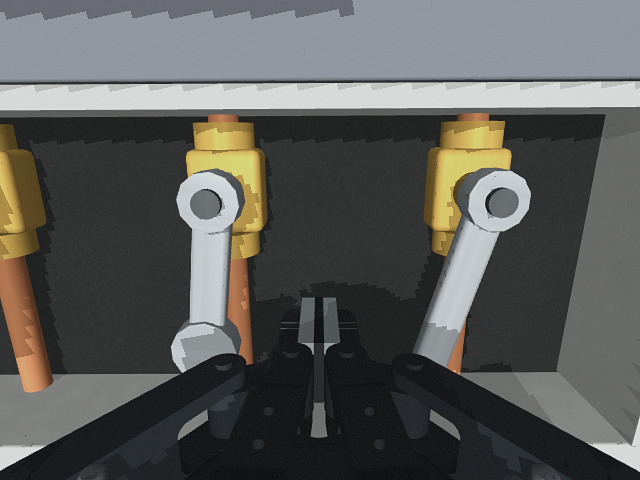

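Emit:
servo_tool(deltas=[-0.5,-0.5,0.4,0,-0.6,0,0,-0.6,0.1,0,0,0,0,-0.6,0,0,0,0,0,-0.3,0,0,0,0])

```text
clock: 9.9
position: [0.4792, -0.011, -0.0011]
ee_rot: [0.001, 0.995, -0.1, 0.002]
contact_force: [0.1, -2.2, -1.0]
width: 0.0004
```

```bash
python3 -c "
from h import *
tip(-.059,-.021,.036)"
```

```text
clk 9.9 pos [ 0.4792 -0.011  -0.0011] box [-0.0534 -0.0323] F [ 0.1 -2.2 -1. ] w 0.0004
delta cm [-0.56 -1.12  0.24] rot [ 0.03 -0.28 -0.3 ]
```

Contact made, at about 2 N. Next I push along the arc.

Emit:
servo_tool(deltas=[-0.25,-0.5,0.1,0,-0.2,0,-0.2,-0.6,0.05,0,0,0,0,-0.7,0,0,0,0,0,-0.7,0,0,0,0,0.1,-0.7,0,0,0,0])

```text
clock: 10.4
position: [0.4876, 0.0203, -0.0014]
ee_rot: [0.003, 0.995, -0.099, 0.006]
contact_force: [1.6, -5.6, -0.8]
width: -0.0001
```

```bash
python3 -c "
from h import *
tip(-.044,.0232,.036)
snap('wrist','w8')"
```

```text
clk 10.4 pos [ 0.4876  0.0203 -0.0014] box [-0.0513  0.0001] F [ 1.6 -5.6 -0.8] w -0.0001
delta cm [ 0.72 -2.31  0.21] rot [ 0.26 -0.69 -0.18]
```

View pics/w8.png

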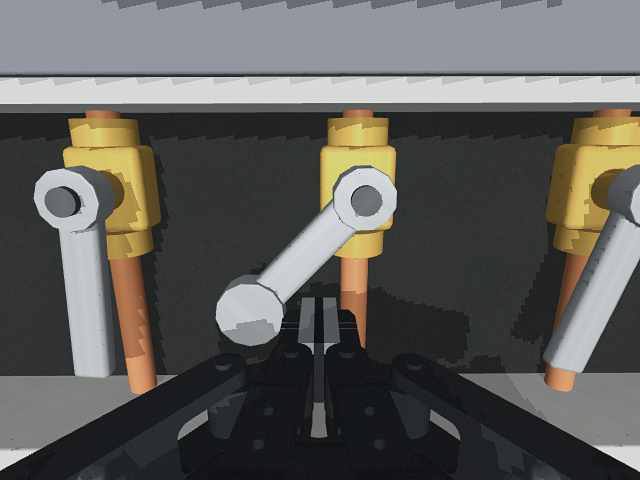

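The handle is at roughly 0.8 rad and following the fingers. The neighbouring handles are untouched.

Emit:
servo_tool(deltas=[0,-0.6,0.1,0,-0.6,0,0.1,-0.6,0.05,0,0,0,0.3,-0.6,0,0,0,0,0.5,-0.5,0,0,0,0])

```text
clock: 10.85
position: [0.4962, 0.0446, -0.0043]
ee_rot: [0.002, 0.995, -0.099, -0.005]
contact_force: [-1.1, -3.0, -0.5]
width: -0.0001
```

```bash
python3 -c "
from h import *
tip(-.024,.0365,.036)
snap('wrist','w9')"
```

```text
clk 10.85 pos [ 0.4962  0.0446 -0.0043] box [-0.0476  0.0256] F [-1.1 -3.  -0.5] w -0.0001
delta cm [ 2.36 -1.1  -0.11] rot [ 0.26  0.56 -0.17]
```

View pics/w9.png

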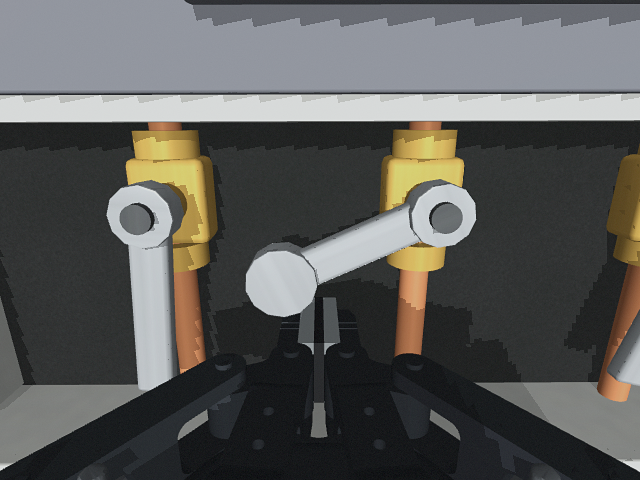

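The handle is at about 1.15 rad, with the tips behind the disc and lever. From here I push mainly along +x.

Emit:
servo_tool(deltas=[0.6,-0.4,-0.1,0,0.5,0,0.6,-0.3,0,0,0,0,0.6,-0.1,0,0,0,0,0.5,0,0,0,0,0])

```text
clock: 11.3
position: [0.5205, 0.0513, -0.0041]
ee_rot: [0.0, 0.995, -0.099, -0.003]
contact_force: [-2.5, 2.2, -0.1]
width: -0.0001
```

```bash
python3 -c "
from h import *
tip(-.02,.0365,.036)
snap('wrist','w10')"
```

```text
clk 11.3 pos [ 0.5205  0.0513 -0.0041] box [-0.025   0.0369] F [-2.5  2.2 -0.1] w -0.0001
delta cm [ 0.5   0.03 -0.06] rot [ 0.07  0.3  -0.23]
```

View pics/w10.png

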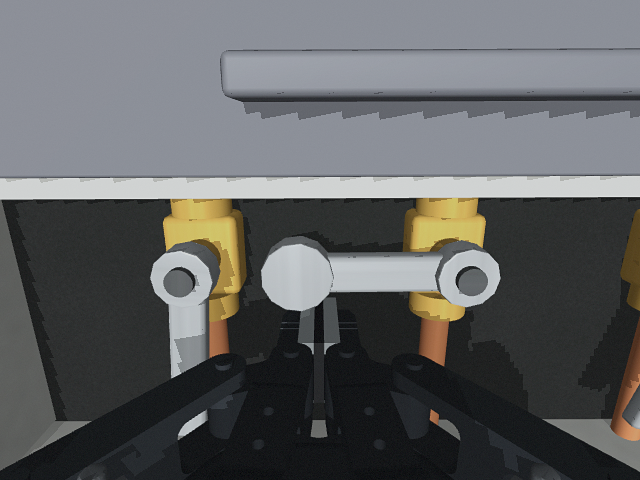

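The handle is almost shut. I'll press until it bears on the stop.

Emit:
servo_tool(deltas=[0.4,0,0,0,0.3,0,0.4,0,0,0,0,0,0.4,0,0,0,0,0])

```text
clock: 11.65
position: [0.5203, 0.0509, -0.0054]
ee_rot: [-0.0, 0.995, -0.1, -0.012]
contact_force: [-8.7, 1.5, 6.0]
width: -0.0002
```

```bash
python3 -c "
from h import *
tip(-.02,.0365,.036)"
```

```text
clk 11.65 pos [ 0.5203  0.0509 -0.0054] box [-0.0251  0.0365] F [-8.7  1.5  6. ] w -0.0002
delta cm [ 0.51 -0.01 -0.2 ] rot [ 0.13  1.43 -0.3 ]
```

Emit:
servo_tool(deltas=[0.7,0,-0.1,0,1,0,0.7,0,0,0,0.5,0])

```text
clock: 11.85
position: [0.5205, 0.0506, -0.0062]
ee_rot: [0.0, 0.995, -0.1, -0.012]
contact_force: [-13.9, 3.5, 8.7]
width: -0.0002
```

Emit:
servo_tool(deltas=[-1.2,0.2,0,0,0.5,0,-0.8,0,-1,0,0,0,0,0,-4,0,0,0,0,0,-4,0,0,0,-2,0,-4,0,0,0,-2,0,-3,0,0,0,0,0,0,0,0,0])

```text
clock: 12.55
position: [0.4712, 0.0593, 0.166]
ee_rot: [0.001, 0.995, -0.101, 0.002]
contact_force: [1.6, 0.4, 0.2]
width: 0.0001
```

```bash
python3 -c "
from h import *
tip(-.1,0,.2)
for n,f in(('wrist','w11'),('top','t11'),('scene','s11')): snap(n,f)
"
```

```text
clk 12.55 pos [0.4712 0.0593 0.166 ] box [-0.0749  0.0351] F [1.6 0.4 0.2] w 0.0001
delta cm [-2.48  3.53  0.54] rot [ 0.04 -0.26 -0.49]
```

View pics/w11.png

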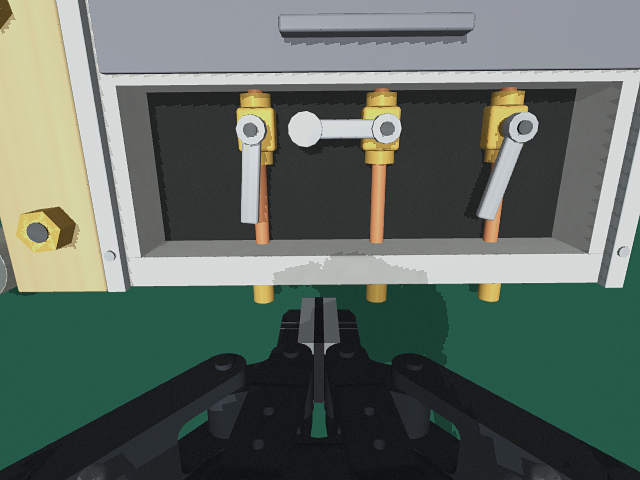

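View pics/s11.png

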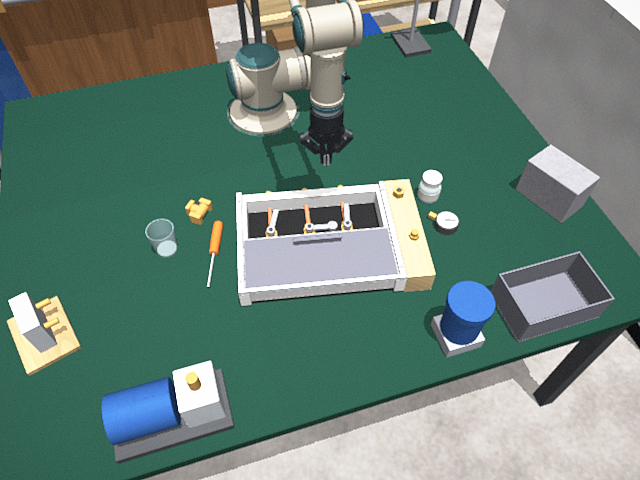

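The final views show the disc at (305,129), level with its hub at (387,129). I check the numbers.

```bash
python3 -c "
from h import *
for n,u,v in (('hubM',387,129),('disc',305,129),('lever',345,129),('hubL',250,130),('endL',250,213),('hubR',523,127),('endR',489,209),('bar',376,20)): print(n,pt('w11',u,v))
a=pt('w11',387,129);b=pt('w11',305,129);print('angle',np.arctan2(b[1]-a[1],-(b[0]-a[0])))
P,im,d=world('t11');q=P-O;X=q@bx;Y=q@by
b=(P[...,2]>.078)&(P[...,2]<.09)&(np.abs(Y)<.07)&(X>.04)&(X<.08);print('bar',np.median(X[b]))
"
```

```text
hubM [-0.0014 -0.0163  0.0539]
disc [-0.0009  0.0434  0.0495]
lever [-0.0011  0.0138  0.0472]
hubL [-0.0013  0.0831  0.0542]
endL [-0.064   0.0881  0.0471]
hubR [-0.0009 -0.1147  0.0543]
endR [-0.0623 -0.1003  0.0474]
bar [ 0.0618 -0.0018  0.0833]
angle 1.579171340359441
bar 0.06148635283724229
```

```bash
python3 -c "
from rig import manip
print(manip.sign_off())"
```

```text
the job is handed in; nothing more can be done
None
```

The cover is slid fully back and the marked handle is shut against its stop. I handed the job in at about 12.7 s with the robot clear of everything.

- **Cover:** I pushed it by its bar along the box, without lifting it, until it stopped moving. The bar centre now measures 61.5 mm in the box frame, and 61.5 mm is expected at the end stop.
- **Marked handle:** it was the middle valve, and I pushed it clockwise until it would move no further at about 14 N. The camera then measured 1.58 rad, against 1.571 for shut.
- **Other handles and objects:** the two plain handles measure within about 2 mm of where they were before the push. The other objects look unmoved in the pictures, but I did not measure them.
- **What disagreed:** the real fingertips end about 40 mm short of the reported TCP. My first two passes therefore went over the bar without touching it. I measured the offset with two cameras and corrected for it from then on.

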